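# Stow the arbor spanner and snap the slide-top box shut

## Task

Put the spanner into the open compartment of the wooden key box, then slide the box's lid shut along its channel until it is forced over the little sprung ridge at the end and has snapped home. Push gently once it snaps: do not drive the lid hard into the rubber stop behind the ridge (a light touch is fine, but it must not be pushed in more than 1.5 mm, which takes 12 N). Leave the glue bottle, the offcut and the jar alone.

Things in the scene. Friction and masses are not known exactly. Their poses are not given: they have to be found in the camera images.
- key_box: Wooden slide-top box fixed to the bench, 400 long (x) x 114 wide x 53.5 high. Origin at bench level on its middle line; x = closing direction along the channel, z up. x -195 to 0: solid deck, top 36 high; 0 to 105: open compartment; 105 to 205: catch end. The lid runs at height 36 under side lips (underside 47.5, top 53.5 high, 84 free between them), with 1.5 play up and to each side.
- compartment (a point): Centre of the compartment's floor, 8 above the bench. The compartment is 105 long (box x) x 75 wide, its ledges 36 high.
- catch_mid (a point): Mid setting of the steel catch in the channel's end, at box x = 130, height 36. The catch carries the ridge, then 31 beyond the ridge's crest the rubber stop's face. It is set anew each time and not reported: the crest is anywhere from 16 before to 16 beyond this point along box x.
- lid: Plywood lid in the channel, 177 long (x -98 to 79) x 95 wide x 10 thick, 0.11 to 0.22 kg. Origin on its underside below the knob; x to its front, as the box's x. It starts over the deck, front edge (lid x = 79) 1 to 14 short of the compartment. A groove across its underside, lid x = 34 to 51, 5 deep, takes the ridge. It meets the stop when its origin is 48 behind the crest. Free drag under 1 N.
- knob (a point): Centre of the top of the lid's knob, 40 above the lid's underside, above the lid's origin: square wooden post 22 x 22, 30 high, sides along the lid's x and y. Push it from behind or grip it from above.
- ridge (a joint): Sprung steel ridge across the channel, 36 wide, 4 high, ramped at 30 degrees, steep behind. 0 = fully up (before the lid, and again once in the lid's groove); 0.002 to 0.004 m = held down by the lid. Pushing the lid over it: 5 to 20 N while the front edge climbs (about 9 mm), a steady drag of 3 to 7 N for some 24 mm more, then nearly none as it jumps into the groove.
- buffer (a joint): Sprung black rubber stop 50 wide, 9 high behind the ridge (its face 31 mm beyond the crest), moved in the closing direction by the lid's front edge. 0 = untouched, grows as it is pushed in, m. Spring 8 N per mm (1.5 mm is 12 N); must stay under 0.0015.
- spanner: Flat steel saw-arbor spanner lying on the bench, 87 long (x from -43 to 43), 12 thick, shank 16 wide (x from -20 to 18), open jaw 32 wide at +x, round end 22 across at -x; 0.13 kg. Origin at the middle of its underside, x along its length, z up. It fits lengthwise into the compartment.
- glue: Bystander: white glue bottle, 56 across, 150 high, origin at its base.
- offcut: Bystander: wooden offcut 110 x 50 x 35, origin at the centre of its underside.
- screw_jar: Bystander: glass jar with steel cap, 66 across, 75 high, origin at its base.
Things that resemble listed ones, but are neither listed nor needed, are in the scene too. Several things have the shape of the lid; the one meant has the colours described above.

How it is judged (in metres and radians):
On the way, in this order (a step that is already met when the one before it is completed fails the run):
1. the spanner lies in the compartment (x of spanner in the frame of key_box between 0.02 and 0.09 m and y of spanner in the frame of key_box between -0.035 and 0.035 m and z of spanner in the frame of key_box below 0.02 m and linear speed of spanner below 0.02 m/s and contact force between the fingers and spanner below 0.1 N), for 0.2 s.
2. the lid is pressing the ridge down (value of joint ridge above 0.002 m and x of lid in the frame of key_box above 0.03 m), for 0.05 s.
3. the lid has snapped home over the ridge (x of lid in the frame of key_box above 0.062 m and value of joint ridge below 0.001 m and z of lid in the frame of key_box between 0.0335 and 0.0395 m), for 0.1 s.
At the end, for the whole second after the job is handed in: Spanner in the compartment (origin 20 to 90 mm along it, within 35 mm of the middle line, under 20 mm high); lid in its channel, past the ridge (origin beyond box x = 62 mm, 33.5 to 39.5 mm high), ridge up in its groove (within 1 mm of fully up); both at rest (all of step 3 and x of spanner in the frame of key_box between 0.02 and 0.09 m and y of spanner in the frame of key_box between -0.035 and 0.035 m and z of spanner in the frame of key_box below 0.02 m and linear speed of each of lid, spanner below 0.01 m/s); the robot touches nothing.
It fails at once if the rubber stop is pushed in by more than 1.5 mm (value of joint buffer above 0.0015 m).
It fails at once if the glue bottle is shoved or tipped (distance of glue from where it was at the start of the episode above 0.02 m or angle between glue's own z axis and vertical above 0.3 rad).
It fails at once if the offcut is shoved or tipped (distance of offcut from where it was at the start of the episode above 0.02 m or angle between offcut's own z axis and vertical above 0.3 rad).
It fails at once if the jar is shoved or tipped (distance of screw_jar from where it was at the start of the episode above 0.02 m or angle between screw_jar's own z axis and vertical above 0.3 rad).
It also fails if it takes over 72 s, if anything falls off the work surface, if the arm or the gripper's body presses on something with over 40 N, if the wrist force passes 120 N, or if a joint passes its speed limit or range.

## Robot

A 6-joint arm with a two-finger parallel gripper is mounted at the origin on the work surface. World frame = base frame: x ahead of the robot, y to its left, z up, the work surface at z = 0. Lengths are in mm, angles in rad, forces in N, time in s.
With the tool pointing down it reaches from about 425 to 925 mm from the base axis. Payload 12.5 kg.
Tool frame: the origin (TCP) lies at the very end of the fingers, on their centre line; the grasp point (between the pads) lies 19 mm behind it; z points along the fingers, y is the line along which they close (so a half turn about z gives the same grasp; the last joint's range is limited). The gripper opens to 85 mm and grips with 20 to 120 N. Pads are 22 mm wide; open, the fingers measure 114 mm over their backs; the gripper's body (76 mm by 85 mm) begins 54 mm behind the grasp point. The pads swing forward as they close: fully open they stand 13 mm farther back than shut.
Start: joints at [-1.359, 0.491, 1.559, -0, 1.092, -0.106], TCP at [195.321, -593.712, 231.327] pointing down, gripper open.
Joint ranges: [-3.1, 3.1], [-0.84, 2.19], [0.05, 2.79], [-1.13, 4.28], [0.06, 2.93], [-2.69, 2.69]. Speed limits (rad/s): [2.22, 2.22, 2.79, 3.14, 3.14, 3.14].

## Interface

Orientations are given as a rotation vector (axis times angle).
In Python, from station import ctrl gives the robot as it stands.
- The arm moves only by the shell command python3 -m inch 'ROWS' [OPENING] [FORCE]. ROWS is JSON, a list that holds one entry, the list of rows, each a list of 6 numbers: the shift along the world's x, y, z in cm, then the turn, a rotation vector about the world's x, y, z in rad. A call has exactly 10 rows; each row is the pose to reach, as a shift and turn from the pose commanded when the call began; what a row does not reach only later rows make up. A row lasts 1/12 s, in which the tool goes at most 41.7 mm and 7.16 degrees, less where a joint would pass 70% of its speed; a pose out of reach is approached as far as the arm can. A call with a gripper value outside its range is refused whole. OPENING is the finger opening in cm, from 0 to 8.54, set as the call begins (- or left out, the last holds). The fingers move at their own pace and stop on an object; FORCE is the grip in N (left out, the last holds). Time passes only in rows, so rows that repeat a pose let the fingers close, or fill a call up. It gives the time, the measured TCP pose, the force, the opening and the grip force at its end, in the units of the state.
- ctrl.get_state(): the state, without advancing time (a new reading comes with each control period).
- ctrl.grab_frame(name): name is "scene" or "top" or "wrist"; returns a dict with "frame" (400x640x3 uint8, red, green, blue), "fx", "fy", "cx", "cy" (pixels), "D" ([k1, k2, p1, p2, k3] as OpenCV has them; the pictures are not rectified), "extrinsics" (4x4, takes a point from camera to world coordinates). Camera axes: x right, y down, z forward; pixel columns grow to the right and rows downward; lengths in mm; the calibration is good to about 2 mm. A picture is of the moment at which its call begins. There is no depth.
- ctrl.job_done(): hands the job in; it is judged then, once.
The state is a dict: "t": time; "q": joint angles; "qvel": joint speeds; "joint_efforts": joint torques, N m; "eef_pos": TCP position; "ee_rot": TCP orientation; "wrist_force": force on the tool from outside, world axes, zero at the start; "moment": the same for the moment, N m; "opening": finger opening in mm; "grasp_force": force on a finger pad.
Only numpy, scipy, OpenCV 4.12 (cv2) and the standard library are available. Lean on these libraries where they do the work, as an engineer would, in place of code of your own. Each camera call takes 0.05 s, during which the arm holds its last target. There are 200 camera calls.

## Working session

There is one attempt and no reset: what is moved stays moved. The work goes in short steps, Python scripts to look and compute and a shell command to move; the robot and the scene stay as the last step left them, time stands still between calls to the robot, and variables do not carry over. Pictures are saved under pics/ and viewed, at most 10 in all, crops included, and the job is handed in when it is done.

```bash
mkdir -p pics; ls
cat > h.py <<'E'
import numpy as np, cv2, pickle
from station import ctrl
def grab(n,f=None):
    d=ctrl.grab_frame(n); pickle.dump(d,open(f'/tmp/{f or n}.pkl','wb'))
    cv2.imwrite(f'pics/{f or n}.png',d['frame'][:,:,::-1]); return d
def load(f): return pickle.load(open(f'/tmp/{f}.pkl','rb'))
def K(d): return np.array([[d['fx'],0,d['cx']],[0,d['fy'],d['cy']],[0,0,1.]])
def w(d,uv,z):
    p=cv2.undistortPoints(np.array(uv,float).reshape(-1,1,2),K(d),np.array(d['D'],float)).reshape(-1,2)
    T=np.array(d['extrinsics']); r=np.c_[p,np.ones(len(p))]@T[:3,:3].T; o=T[:3,3]
    return o+r*((z-o[2])/r[:,2:3])
def px(d,P):
    T=np.linalg.inv(np.array(d['extrinsics'])); 
    return cv2.projectPoints(np.array(P,float).reshape(-1,1,3),cv2.Rodrigues(T[:3,:3])[0],T[:3,3],K(d),np.array(d['D'],float))[0].reshape(-1,2)
E
python3 - <<'E'
from h import *
a=grab('top');b=grab('scene');print(np.round(a['extrinsics'],2),ctrl.get_state())
cv2.imwrite('pics/both.png',np.vstack([a['frame'],b['frame']])[:,:,::-1][:, :])
E
```

```text
pics
[[-0.00000e+00 -1.00000e+00  5.00000e-02  4.28550e+02]
 [-1.00000e+00  0.00000e+00 -2.00000e-02  3.28400e+01]
 [ 2.00000e-02 -5.00000e-02 -1.00000e+00  1.31678e+03]
 [ 0.00000e+00  0.00000e+00  0.00000e+00  1.00000e+00]] {'t': 0.1, 'q': array([-1.35859953e+00,  4.91505155e-01,  1.55940962e+00,  4.56445223e-06,
        1.09172975e+00, -1.05598060e-01]), 'qvel': array([ 0.00171756, -0.00190078,  0.00041751,  0.00045219, -0.00058763,
       -0.0002941 ]), 'joint_efforts': array([ 4.26337341e-03, -6.19447231e+01, -2.62026376e+01, -5.30818329e-05,
        2.87956878e-03, -4.42467626e-05]), 'eef_pos': array([ 195.27342005, -593.48440066,  230.77526324]), 'ee_rot': array([-3.10097911e+00, -4.96923520e-01,  8.16440406e-05]), 'wrist_force': array([-0.87001811,  0.76878613,  0.87106333]), 'moment': array([ 0.03378676, -0.00129622,  0.0190607 ]), 'grasp_force': 0.0, 'opening': 85.65749701529113}
```

View pics/top.png

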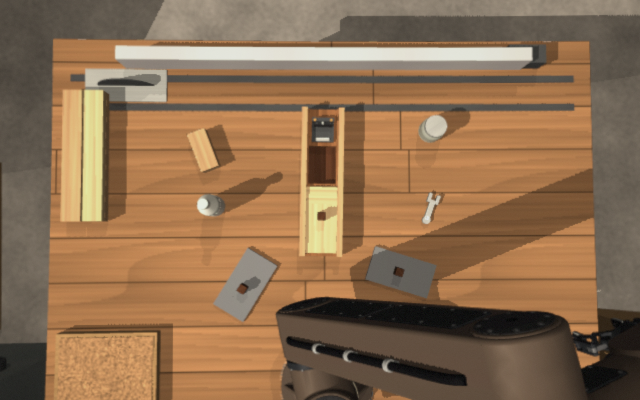

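View pics/scene.png

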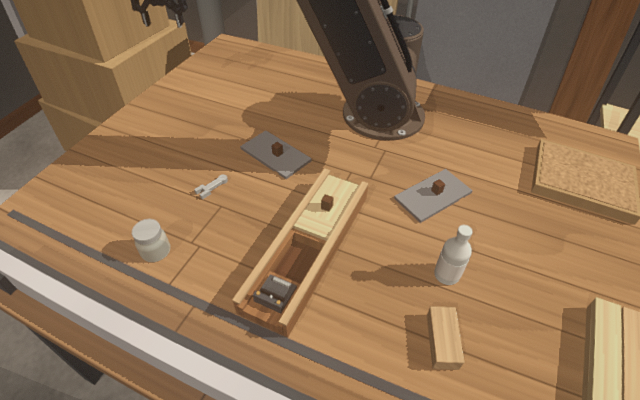

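Top view: the box runs from (322,255) to (322,107), with the pale lid's knob at (321,216) and the catch at (323,130). Lid candidates are pale in the channel at (321,216), and grey at (243,288) and (399,271). I choose the pale one, since it's the plywood lid in the channel. The spanner has one candidate, at (431,208), with its jaw at the top end. Next is a crop to check both choices.

Run:
```python
from h import *
d=load('top');c=d['frame'][95:265,290:450,::-1]
a=cv2.resize(c[:, :60],None,fx=3.5,fy=3.5,interpolation=cv2.INTER_CUBIC)
b=cv2.resize(c[90:140,110:],None,fx=10,fy=10,interpolation=cv2.INTER_CUBIC)
o=np.zeros((595,a.shape[1]+b.shape[1],3),np.uint8);o[:a.shape[0],:a.shape[1]]=a;o[:b.shape[0],a.shape[1]:]=b[:595]
cv2.imwrite('pics/crop.png',o);print(a.shape,b.shape)
```

```text
(595, 210, 3) (500, 500, 3)
```

View pics/crop.png

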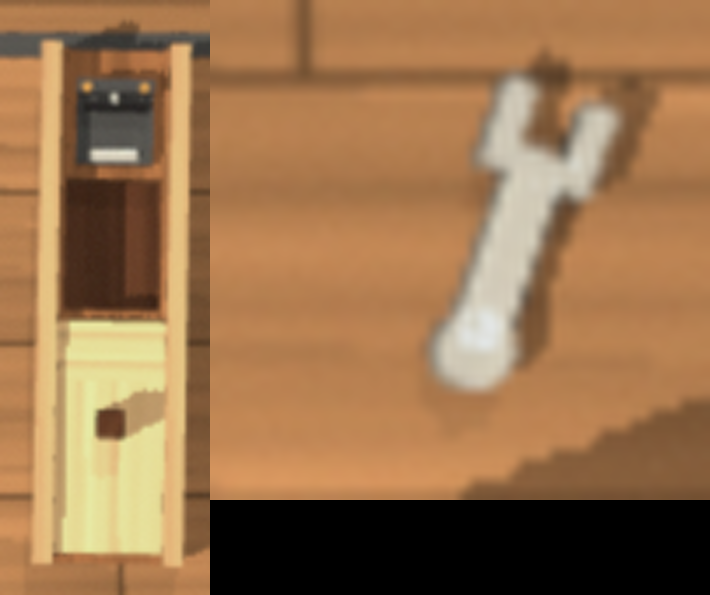

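The pale lid in the channel is the right one. It stops just short of the compartment, and its knob is at crop (110,424). The ridge is the white strip at crop (114,155). The spanner's jaw tips are at (520,85) and (605,115) in the crop, and its round end is at (472,345).

Run:
```python
from h import *
d=load('top')
A=lambda x,y:(290+x/3.5-.5+.14,95+y/3.5-.36); B=lambda x,y:(400+(x-210)/10-.45,185+y/10-.45)
print('box',w(d,[A(40,42),A(190,42),A(183,565),A(32,563)],53.5).round(1).tolist())
print('knob',w(d,[A(110,424)],76).round(1),'lidfront',w(d,[A(115,321)],46).round(1),'ridge strip',w(d,[A(114,149),A(114,163)],38).round(1).tolist(),'comp edges',w(d,[A(112,180),A(112,318)],36).round(1).tolist())
s=w(d,[B(562,98),B(472,390)],9);m=s.mean(0);v=s[0]-s[1];print(s.round(1),m,np.linalg.norm(v),np.degrees(np.arctan2(v[1],v[0])))
s=ctrl.get_state();import scipy.spatial.transform as t;print(t.Rotation.from_rotvec(s['ee_rot']).as_matrix().round(3))
```

```text
box [[749.0, 65.2, 53.5], [749.2, -50.1, 53.5], [348.2, -42.2, 53.5], [350.4, 72.3, 53.5]]
knob [[454.9  13.1  76. ]] lidfront [[534.7   8.5  46. ]] ridge strip [[669.3, 8.5, 38.0], [658.3, 8.5, 38.0]] comp edges [[645.4, 10.1, 36.0], [537.9, 10.6, 36.0]]
[[ 514.6 -304.     9. ]
 [ 433.7 -277.7    9. ]] [ 474.12625965 -290.84145627    9.        ] 85.07052233989545 -17.971923595008025
[[ 0.95   0.312 -0.   ]
 [ 0.312 -0.95   0.001]
 [ 0.    -0.001 -1.   ]]
```

Box origin is about (541,11.3) with yaw −1.1°. The crest is near box x ≈ 127. The spanner is at (474,−291), at −18°. Moving above the spanner.

```bash
python3 -m inch '[[[2.8,3.0,-0.5,0,0,-0.063],[5.6,6.0,-1,0,0,-0.126],[8.4,9.1,-2,0,0,-0.19],[11.2,12.1,-3,0,0,-0.25],[14,15.1,-4,0,0,-0.315],[16.7,18.2,-5,0,0,-0.38],[19.5,21.2,-6,0,0,-0.44],[22.3,24.2,-7,0,0,-0.5],[25.1,27.3,-8,0,0,-0.57],[27.9,30.3,-8,0,0,-0.63]]]' 4.5 40
python3 -m inch '[[[0,0,0,0,0,0],[0,0,0,0,0,0],[0,0,0,0,0,0],[0,0,0,0,0,0],[0,0,0,0,0,0],[0,0,0,0,0,0],[0,0,0,0,0,0],[0,0,0,0,0,0],[0,0,0,0,0,0],[0,0,0,0,0,0]]]'
python3 -c "
from h import *
d=grab('wrist','w1');print(px(d,[[474,-291,12],[514.6,-304,12],[433.7,-277.7,12]]).round(0))"
```

```text
t: 0.93
eef_pos: [471.5, -292.1, 149.8]
ee_rot: [-3.101, 0.494, 0.004]
wrist_force: [0.6, 0.1, -0.2]
opening: 45.0
grasp_force: 0.0
t: 1.77
eef_pos: [471.0, -294.3, 151.5]
ee_rot: [3.103, -0.489, 0.0]
wrist_force: [0.1, -0.5, 0.4]
opening: 45.0
grasp_force: 0.0
[[321. 184.]
 [321. 136.]
 [321. 227.]]
```

View pics/w1.png

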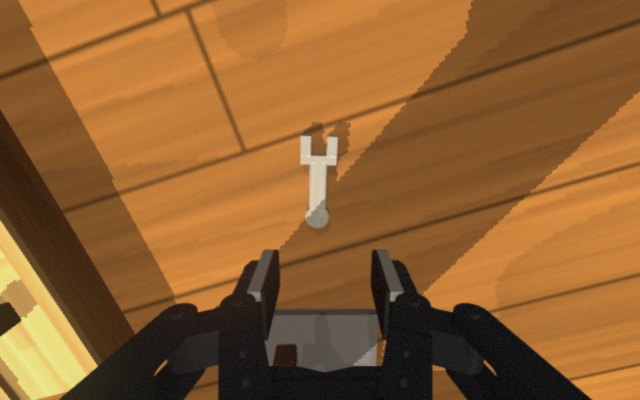

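The wrist view shows the spanner's jaw tips at (307,138) and (333,138), with the round end's bottom at (316,228).

```bash
python3 -c "
from h import *
d=load('w1');s=w(d,[[319.5,137.5],[316.5,228]],11);v=s[0]-s[1];print(s.round(1),s.mean(0),np.linalg.norm(v),np.degrees(np.arctan2(v[1],v[0])))
st=ctrl.get_state();print(st['eef_pos'],px(d,[st['eef_pos']*[1,1,0]]))"
```

```text
[[ 513.6 -302.5   11. ]
 [ 433.5 -273.1   11. ]] [ 473.53211523 -287.83162609   11.        ] 85.29493549413684 -20.155341572952853
[ 471.04229197 -294.24616111  151.4802351 ] [[325.47735525 182.02198615]]
```

```bash
python3 -m inch '[[[0.1,0.2,-3,0,0,-0.01],[0.2,0.4,-6,0,0,-0.02],[0.25,0.5,-8.5,0,0,-0.03],[0.25,0.5,-10.5,0,0,-0.03],[0.25,0.5,-11,0,0,-0.03],[0.25,0.5,-11,0,0,-0.03],[0.25,0.5,-11,0,0,-0.03],[0.25,0.5,-11,0,0,-0.03],[0.25,0.5,-11,0,0,-0.03],[0.25,0.5,-11,0,0,-0.03]]]'
```

```text
t: 2.65
eef_pos: [473.9, -289.4, 42.5]
ee_rot: [3.095, -0.535, 0.002]
wrist_force: [-1.4, 0.6, 0.3]
opening: 44.8
grasp_force: 0.0
```

```bash
python3 -m inch '[[[0,0.05,-1,0,0,0],[0,0.05,-2,0,0,0],[0,0.05,-2.8,0,0,0],[0,0.05,-3.4,0,0,0],[0,0.05,-3.8,0,0,0],[0,0.05,-3.9,0,0,0],[0,0.05,-3.9,0,0,0],[0,0.05,-3.9,0,0,0],[0,0.05,-3.9,0,0,0],[0,0.05,-3.9,0,0,0]]]'
python3 -m inch '[[[0,0,0,0,0,0],[0,0,0,0,0,0],[0,0,0,0,0,0],[0,0,0,0,0,0],[0,0,0,0,0,0],[0,0,0,0,0,0],[0,0,0,0,0,0],[0,0,0,0,0,0],[0,0,0,0,0,0],[0,0,0,0,0,0]]]' 0.5 40
```

```text
t: 3.48
eef_pos: [473.7, -288.8, 2.8]
ee_rot: [3.095, -0.535, 0.001]
wrist_force: [0.7, -0.5, 0.4]
opening: 45.2
grasp_force: 0.0
t: 4.32
eef_pos: [473.7, -288.8, 2.8]
ee_rot: [3.095, -0.535, 0.001]
wrist_force: [-1.3, -0.8, 4.6]
opening: 14.7
grasp_force: 39.6
```

```bash
python3 -m inch '[[[0,0,1,0,0,0],[0,0,3,0,0,0],[0,0,6,0,0,0],[0,0,9,0,0,0],[0.5,1,11,0,0,0],[1.5,3,12,0,0,0.05],[2.5,6,12,0,0,0.1],[3.5,9,12,0,0,0.15],[5,12.5,12,0,0,0.2],[6.5,16,12,0,0,0.25]]]'
python3 -m inch '[[[1.2,3.5,0,0,0,0.03],[2.5,7,0,0,0,0.05],[3.8,10,0,0,0,0.073],[4.6,12,0,0,0,0.073],[5.2,13.5,0,0,0,0.073],[5.4,13.9,0,0,0,0.073],[5.4,13.9,0,0,0,0.073],[5.4,13.9,0,0,0,0.073],[5.4,13.9,0,0,0,0.073],[5.4,13.9,0,0,0,0.073]]]'
python3 -c "
from h import *
d=grab('wrist','w2')"
```

```text
t: 5.15
eef_pos: [538.7, -127.3, 123.1]
ee_rot: [3.138, -0.142, 0.0]
wrist_force: [0.4, -0.5, -0.3]
opening: 14.4
grasp_force: 39.3
t: 5.98
eef_pos: [592.3, 9.3, 122.6]
ee_rot: [3.141, -0.032, -0.0]
wrist_force: [0.6, -0.7, -2.4]
opening: 14.8
grasp_force: 39.2
```

View pics/w2.png

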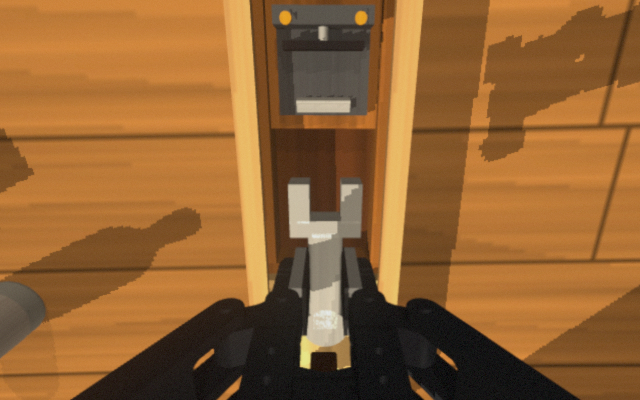

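The spanner is held straight. The compartment's far edge is at row 128, between columns 272 and 375. The ridge strip covers rows 98–112 and the stop's face is near row 50. The lips' inner edges are at columns 258 and 395.

```bash
python3 -c "
from h import *
d=load('w2')
print(w(d,[[272,128],[377,128]],36).round(1), 'strip',w(d,[[324,98],[324,112]],38).round(1),'stop bot/top',w(d,[[324,50],[324,40]],42).round(1))
print('lips',w(d,[[254,60],[386,60],[264,225],[390,225]],50).round(1))
print('span', w(d,[[325,181],[325,345]],112).round(1))"
```

```text
[[650.1  45.4  36. ]
 [648.6 -27.5  36. ]] strip [[669.3   8.9  38. ]
 [660.2   9.1  38. ]] stop bot/top [[698.    8.2  42. ]
 [703.7   8.1  42. ]]
lips [[692.5  51.1  50. ]
 [690.8 -29.5  50. ]
 [583.2  53.9  50. ]
 [581.3 -36.7  50. ]]
span [[632.    9.  112. ]
 [532.7  11.1 112. ]]
```

```bash
python3 -m inch '[[[0.1,0,-3,0,0,0],[0.2,0,-6,0,0,0],[0.2,0,-8,0,0,0],[0.2,0,-9.5,0,0,0],[0.2,0,-10.2,0,0,0],[0.2,0,-10.7,0,0,0],[0.2,0,-11,0,0,0],[0.2,0,-11.1,0,0,0],[0.2,0,-11.1,0,0,0],[0.2,0,-11.1,0,0,0]]]'
python3 -m inch '[[[0,0,0,0,0,0],[0,0,0,0,0,0],[0,0,0,0,0,0],[0,0,0,0,0,0],[0,0,0,0,0,0],[0,0,0,0,0,0],[0,0,0,0,0,0],[0,0,0,0,0,0],[0,0,0,0,0,0],[0,0,0,0,0,0]]]' 3.3
```

```text
t: 6.87
eef_pos: [594.9, 10.3, 12.2]
ee_rot: [3.141, -0.03, 0.002]
wrist_force: [-0.3, 0.5, -0.9]
opening: 14.7
grasp_force: 39.2
t: 7.7
eef_pos: [594.6, 10.3, 11.4]
ee_rot: [3.141, -0.03, -0.0]
wrist_force: [-0.4, 0.5, 0.0]
opening: 32.8
grasp_force: 0.0
```

Spanner released. I'll lift and go over the knob, opening to 50 mm.

```bash
python3 -m inch '[[[0,0,1.5,0,0,0],[0,0,4,0,0,0],[0,0,7,0,0,0],[0,0,10,0,0,0],[-1.5,0,12,0,0,0],[-4.5,0.1,12.5,0,0,0],[-8,0.15,12.5,0,0,0],[-11,0.2,12.5,0,0,0],[-13,0.2,12.5,0,0,0],[-14,0.2,12.5,0,0,0]]]' -
python3 -m inch '[[[0,0,0,0,0,0],[0,0,0,0,0,0],[0,0,0,0,0,0],[0,0,0,0,0,0],[0,0,0,0,0,0],[0,0,0,0,0,0],[0,0,0,0,0,0],[0,0,0,0,0,0],[0,0,0,0,0,0],[0,0,0,0,0,0]]]' 5.0
python3 -c "
from h import *
d=grab('wrist','w3');print(px(d,[[455,13,76],[444,13,76]]))"
```

```text
t: 8.53
eef_pos: [452.2, 12.5, 136.7]
ee_rot: [3.141, -0.03, -0.001]
wrist_force: [1.4, -1.1, 0.9]
opening: 33.2
grasp_force: 0.0
t: 9.37
eef_pos: [454.6, 12.3, 136.4]
ee_rot: [3.141, -0.03, -0.0]
wrist_force: [1.1, 0.1, -0.1]
opening: 49.7
grasp_force: 0.0
[[324.75521504 217.81667214]
 [325.0757073  232.75624137]]
```

View pics/w3.png

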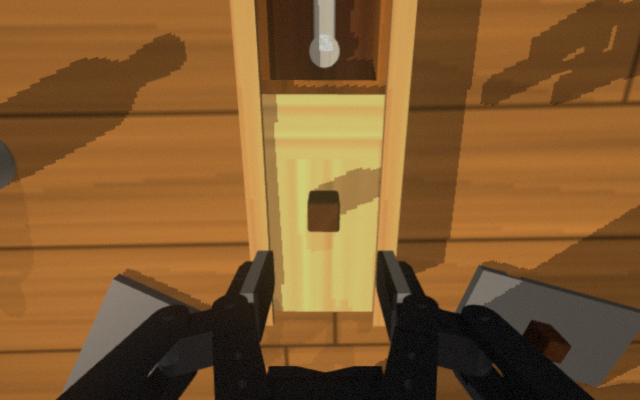

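The spanner lies in the compartment, round end at (323,50). The knob's top face is at (323,217), close to the predicted (325,218). Descending on the knob and gripping.

```bash
python3 -m inch '[[[0,0.1,-1.5,0,0,0],[0,0.1,-3,0,0,0],[0,0.1,-4.5,0,0,0],[0,0.1,-6,0,0,0],[0,0.1,-7,0,0,0],[0,0.1,-7.6,0,0,0],[0,0.1,-8,0,0,0],[0,0.1,-8,0,0,0],[0,0.1,-8,0,0,0],[0,0.1,-8,0,0,0]]]'
python3 -m inch '[[[0,0,0,0,0,0],[0,0,0,0,0,0],[0,0,0,0,0,0],[0,0,0,0,0,0],[0,0,0,0,0,0],[0,0,0,0,0,0],[0,0,0,0,0,0],[0,0,0,0,0,0],[0,0,0,0,0,0],[0,0,0,0,0,0]]]' 1.2 80
```

```text
t: 10.25
eef_pos: [454.8, 13.3, 57.0]
ee_rot: [3.141, -0.03, 0.001]
wrist_force: [0.5, -0.2, 0.1]
opening: 50.1
grasp_force: 0.0
t: 11.08
eef_pos: [454.8, 13.3, 57.1]
ee_rot: [3.141, -0.03, 0.002]
wrist_force: [-1.9, -0.3, 8.2]
opening: 20.4
grasp_force: 79.3
```

```bash
python3 -m inch '[[[0.5,0,0,0,0,0],[1.5,-0.03,0,0,0,0],[3,-0.05,0,0,0,0],[4.5,-0.08,0,0,0,0],[6,-0.11,0,0,0,0],[7.5,-0.14,0,0,0,0],[9,-0.17,0,0,0,0],[10.2,-0.19,0,0,0,0],[11,-0.2,0,0,0,0],[11.4,-0.21,0,0,0,0]]]'
python3 -m inch '[[[0.1,0,0,0,0,0],[0.2,0,0,0,0,0],[0.3,0,0,0,0,0],[0.4,0,0,0,0,0],[0.5,-0.01,0,0,0,0],[0.6,-0.01,0,0,0,0],[0.7,-0.01,0,0,0,0],[0.8,-0.01,0,0,0,0],[0.9,-0.01,0,0,0,0],[1,-0.02,0,0,0,0]]]'
```

```text
t: 11.92
eef_pos: [569.4, 11.2, 57.2]
ee_rot: [3.141, -0.03, 0.001]
wrist_force: [-4.7, -0.4, 11.2]
opening: 20.2
grasp_force: 79.4
t: 12.75
eef_pos: [578.5, 11.1, 57.2]
ee_rot: [3.141, -0.03, 0.0]
wrist_force: [-2.5, 0.2, 7.1]
opening: 20.3
grasp_force: 79.2
```

```bash
for i in 1 2 3; do :; done; python3 -m inch '[[[0.05,0,0,0,0,0],[0.1,0,0,0,0,0],[0.15,0,0,0,0,0],[0.2,0,0,0,0,0],[0.25,0,0,0,0,0],[0.3,0,0,0,0,0],[0.35,0,0,0,0,0],[0.4,0,0,0,0,0],[0.45,0,0,0,0,0],[0.5,-0.01,0,0,0,0]]]'
python3 -m inch '[[[0.05,0,0,0,0,0],[0.1,0,0,0,0,0],[0.15,0,0,0,0,0],[0.2,0,0,0,0,0],[0.25,0,0,0,0,0],[0.3,0,0,0,0,0],[0.35,0,0,0,0,0],[0.4,0,0,0,0,0],[0.45,0,0,0,0,0],[0.5,-0.01,0,0,0,0]]]'
```

```text
t: 13.58
eef_pos: [582.3, 11.1, 57.1]
ee_rot: [-3.141, 0.03, 0.004]
wrist_force: [-8.6, 0.7, 11.9]
opening: 20.1
grasp_force: 79.8
t: 14.42
eef_pos: [586.8, 11.0, 57.2]
ee_rot: [-3.141, 0.03, 0.006]
wrist_force: [-11.7, 1.8, 13.9]
opening: 20.2
grasp_force: 80.1
```

```bash
python3 -m inch '[[[0.05,0,0,0,0,0],[0.1,0,0,0,0,0],[0.15,0,0,0,0,0],[0.2,0,0,0,0,0],[0.25,0,0,0,0,0],[0.3,0,0,0,0,0],[0.35,0,0,0,0,0],[0.4,0,0,0,0,0],[0.45,0,0,0,0,0],[0.5,-0.01,0,0,0,0]]]'
python3 -m inch '[[[0.05,0,0,0,0,0],[0.1,0,0,0,0,0],[0.15,0,0,0,0,0],[0.2,0,0,0,0,0],[0.25,0,0,0,0,0],[0.3,0,0,0,0,0],[0.35,0,0,0,0,0],[0.4,0,0,0,0,0],[0.45,0,0,0,0,0],[0.5,-0.01,0,0,0,0]]]'
```

```text
t: 15.25
eef_pos: [593.4, 10.8, 57.4]
ee_rot: [3.141, -0.03, 0.0]
wrist_force: [-4.2, 0.7, 9.6]
opening: 20.0
grasp_force: 79.5
t: 16.08
eef_pos: [598.4, 10.7, 57.4]
ee_rot: [3.141, -0.03, 0.0]
wrist_force: [-4.7, 1.0, 10.3]
opening: 20.4
grasp_force: 79.5
```

```bash
python3 -m inch '[[[0.1,0,0,0,0,0],[0.2,0,0,0,0,0],[0.3,0,0,0,0,0],[0.4,-0.01,0,0,0,0],[0.5,-0.01,0,0,0,0],[0.6,-0.01,0,0,0,0],[0.7,-0.01,0,0,0,0],[0.8,-0.01,0,0,0,0],[0.9,-0.02,0,0,0,0],[1.0,-0.02,0,0,0,0]]]'
python3 -m inch '[[[0.05,0,0,0,0,0],[0.1,0,0,0,0,0],[0.15,0,0,0,0,0],[0.2,0,0,0,0,0],[0.25,0,0,0,0,0],[0.3,0,0,0,0,0],[0.3,0,0,0,0,0],[0.3,0,0,0,0,0],[0.3,0,0,0,0,0],[0.3,0,0,0,0,0]]]'
```

```text
t: 16.92
eef_pos: [608.4, 10.5, 57.3]
ee_rot: [3.141, -0.03, -0.0]
wrist_force: [-4.1, 0.4, 8.2]
opening: 20.2
grasp_force: 79.4
t: 17.75
eef_pos: [611.5, 10.4, 57.4]
ee_rot: [3.141, -0.03, 0.001]
wrist_force: [-2.8, 0.8, 9.1]
opening: 20.2
grasp_force: 79.4
```

```bash
python3 -m inch '[[[0.02,0,0,0,0,0],[0.04,0,0,0,0,0],[0.06,0,0,0,0,0],[0.08,0,0,0,0,0],[0.1,0,0,0,0,0],[0.12,0,0,0,0,0],[0.14,0,0,0,0,0],[0.15,0,0,0,0,0],[0.15,0,0,0,0,0],[0.15,0,0,0,0,0]]]'
```

```text
t: 18.58
eef_pos: [613.0, 10.4, 57.4]
ee_rot: [3.141, -0.03, 0.001]
wrist_force: [-4.6, -0.5, 8.6]
opening: 20.8
grasp_force: 79.4
```

```bash
python3 -m inch '[[[0.02,0,0,0,0,0],[0.04,0,0,0,0,0],[0.06,0,0,0,0,0],[0.08,0,0,0,0,0],[0.1,0,0,0,0,0],[0.12,0,0,0,0,0],[0.12,0,0,0,0,0],[0.12,0,0,0,0,0],[0.12,0,0,0,0,0],[0.12,0,0,0,0,0]]]'
```

```text
t: 19.42
eef_pos: [614.2, 10.4, 57.3]
ee_rot: [3.141, -0.03, 0.0]
wrist_force: [-3.8, 0.2, 8.1]
opening: 20.4
grasp_force: 79.3
```

```bash
python3 -m inch '[[[0.02,0,0,0,0,0],[0.04,0,0,0,0,0],[0.06,0,0,0,0,0],[0.08,0,0,0,0,0],[0.1,0,0,0,0,0],[0.1,0,0,0,0,0],[0.1,0,0,0,0,0],[0.1,0,0,0,0,0],[0.1,0,0,0,0,0],[0.1,0,0,0,0,0]]]'
```

```text
t: 20.25
eef_pos: [615.2, 10.4, 57.4]
ee_rot: [3.141, -0.03, 0.001]
wrist_force: [-3.8, 0.2, 8.2]
opening: 20.1
grasp_force: 79.3
```

```bash
python3 -m inch '[[[0.02,0,0,0,0,0],[0.04,0,0,0,0,0],[0.06,0,0,0,0,0],[0.08,0,0,0,0,0],[0.1,0,0,0,0,0],[0.1,0,0,0,0,0],[0.1,0,0,0,0,0],[0.1,0,0,0,0,0],[0.1,0,0,0,0,0],[0.1,0,0,0,0,0]]]'
```

```text
t: 21.08
eef_pos: [617.4, 10.3, 57.4]
ee_rot: [3.141, -0.03, 0.005]
wrist_force: [3.5, 0.5, 6.5]
opening: 20.3
grasp_force: 78.9
```

```bash
python3 -m inch '[[[0.02,0,0,0,0,0],[0.04,0,0,0,0,0],[0.06,0,0,0,0,0],[0.08,0,0,0,0,0],[0.1,0,0,0,0,0],[0.1,0,0,0,0,0],[0.1,0,0,0,0,0],[0.1,0,0,0,0,0],[0.1,0,0,0,0,0],[0.1,0,0,0,0,0]]]'
```

```text
t: 21.92
eef_pos: [617.8, 10.4, 57.2]
ee_rot: [3.141, -0.03, 0.002]
wrist_force: [1.6, 0.3, 5.1]
opening: 20.5
grasp_force: 79.0
```

It snapped: the x force flipped from −4 to +3.5. A small nudge will bring it fully into the groove.

```bash
python3 -m inch '[[[0.02,0,0,0,0,0],[0.04,0,0,0,0,0],[0.06,0,0,0,0,0],[0.07,0,0,0,0,0],[0.07,0,0,0,0,0],[0.07,0,0,0,0,0],[0.07,0,0,0,0,0],[0.07,0,0,0,0,0],[0.07,0,0,0,0,0],[0.07,0,0,0,0,0]]]'
python3 -c "
from h import *
for i in range(4): ctrl.grab_frame('top'); print(ctrl.get_state()['wrist_force'].round(1))"
```

```text
t: 22.75
eef_pos: [618.0, 10.4, 57.2]
ee_rot: [3.141, -0.03, 0.0]
wrist_force: [-1.7, -0.6, 7.4]
opening: 20.4
grasp_force: 79.2
[-1.7 -0.3  7.7]
[-0.8 -0.4  8.7]
[-1.3 -0.9  9.5]
[-1.8  0.1  8.2]
```

```bash
python3 -m inch '[[[0,0,0,0,0,0],[0,0,0,0,0,0],[0,0,0,0,0,0],[0,0,0,0,0,0],[0,0,0,0,0,0],[0,0,0,0,0,0],[0,0,0,0,0,0],[0,0,0,0,0,0],[0,0,0,0,0,0],[0,0,0,0,0,0]]]' 4.5
python3 -m inch '[[[0,0,0.5,0,0,0],[0,0,1.5,0,0,0],[0,0,3,0,0,0],[0,0,5,0,0,0],[0,0,7,0,0,0],[0,0,9,0,0,0],[0,0,10,0,0,0],[0,0,10,0,0,0],[0,0,10,0,0,0],[0,0,10,0,0,0]]]'
python3 -c "
from h import *
d=grab('wrist','w4');print(px(d,[[618,10.4,76],[697,9,46],[668,9,38]]))"
```

```text
t: 23.78
eef_pos: [618.0, 10.4, 56.4]
ee_rot: [3.141, -0.03, -0.0]
wrist_force: [-0.2, -0.6, 0.6]
opening: 45.0
grasp_force: 0.0
t: 24.62
eef_pos: [617.5, 10.5, 155.6]
ee_rot: [3.141, -0.03, -0.002]
wrist_force: [0.8, -0.5, -0.2]
opening: 44.8
grasp_force: 0.0
[[325.76962316 207.80244739]
 [325.53339825  93.46427195]
 [326.21831519 131.96513582]]
```

View pics/w4.png

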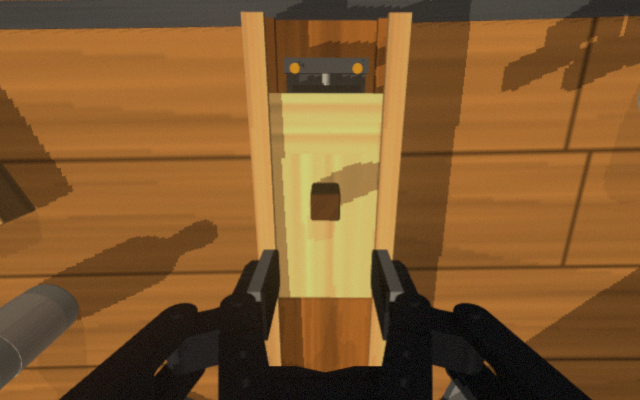

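The lid's front edge at row 93 meets the stop's face. The knob is at (325,207), as predicted for x = 618, and the gripper is clear.

```bash
python3 -c "
from station import ctrl
print(ctrl.job_done())"
```

```text
the job is handed in; nothing more can be done
None
```

I put the spanner in the compartment, slid the lid shut until it snapped over the ridge, and handed the job in at about 25 s; the hand-in returned no verdict. The snap showed as the push force flipping sign, with under 2 N on the lid at the end, and I moved nothing else.

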